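# Stamp a fan blank under the bridge

### The arm

A 7-joint arm with a two-finger parallel gripper is mounted at the origin on the work surface. World frame = base frame: x ahead of the robot, y to its left, z up, the work surface at z = 0. Lengths are in mm, angles in rad, forces in N, time in s.
With the tool pointing down it reaches from about 400 to 925 mm from the base axis. Payload 5.6 kg.
Tool frame: the origin (TCP) lies on the mounting face of the last link; the fingertips stand 173 mm ahead of it and the grasp point (between the pads) lies 155 mm ahead of it; z points along the fingers, y is the line along which they close (so a half turn about z gives the same grasp; the last joint's range is limited). The gripper opens to 85 mm and grips with 20 to 120 N. Pads are 22 mm wide; open, the fingers measure 114 mm over their backs; the gripper's body (76 mm by 85 mm) begins 54 mm behind the grasp point. The pads swing forward as they close: fully open they stand 13 mm farther back than shut.
Start: joints at [-1.339, 0.468, -0.012, 1.603, 0.006, 1.071, -0.056], TCP at [176.413, 625.604, 404.69] pointing down, gripper open.
Joint ranges: [-2.53, 2.53], [-0.31, 2.02], [-1.57, 1.55], [0.28, 2.44], [-1.29, 4.43], [0.15, 1.84], [-2.92, 2.92]. Speed limits (rad/s): [2.57, 2.57, 3.14, 3.14, 3.14, 3.14, 3.14].

### API

Orientations are given as a rotation vector (axis times angle).
In Python, from cell import robot, cams, order gives the robot as it stands. The module is installed in compiled form; this text tells all that it offers.
- The arm moves only by the tool play_rows, never from a script. Its argument "series" is a list of rows, each a list of 5 numbers: the shift along the tool's x, y, z in units of 30 mm (1.0 is 30 mm), then the turn about the tool's z in units of 5 degrees (1.0 is 5 degrees), then the opening, from 0 (shut) to 1 (fully open). In form: [[dx, dy, dz, yaw, claw], ...]. A call has 1 to 20 rows; each row is the pose to reach, as a shift and turn from the pose commanded when the call began, along the tool's axes at that moment; what a row does not reach only later rows make up. A row lasts 1/10 s, in which the tool goes at most 50 mm and 8.59 degrees, less where a joint would pass 70% of its speed; a pose out of reach is approached as far as the arm can. A call with a gripper value outside its range is refused whole. The fingers move at their own pace and stop on an object; "grip_force" is the grip in N (left out, the last holds). Time passes only in rows, so rows that repeat a pose let the fingers close. It gives the time, the measured TCP pose, the force, the opening and the grip force at its end, in the units of the state.
- robot.sense(): the state, without advancing time (a new reading comes with each control period).
- cams.read_camera(name): name is "scene" or "top"; returns a dict with "img" (420x560x3 uint8, blue, green, red), "vfov" (degrees; the focal length in pixels is half the picture's height over the tangent of half this angle, whatever the lens; pixels are square), "cx", "cy" (the principal point, pixels), "R" (3x3) and "t" (3): a world point X has camera coordinates R X + t. Camera axes: x right, y down, z forward; pixel columns grow to the right and rows downward; lengths in mm; the calibration is good to about 2 mm. A picture is of the moment at which its call begins. There is no depth.
- order.hand_in(): hands the job in; it is judged then, once.
The state is a dict: "clock": time; "qpos": joint angles; "joint_velocities": joint speeds; "joint_torque": joint torques, N m; "position": TCP position; "ee_rot": TCP orientation; "contact_force": force on the tool from outside, world axes, zero at the start; "torque": the same for the moment, N m; "finger_gap": opening from 0.0 (shut) to 1.0 (fully open); "gripper_force": force on a finger pad.
Only numpy, scipy, OpenCV 4.12 (cv2) and the standard library are available. Lean on these libraries where they do the work, as an engineer would, in place of code of your own. Each camera call takes 0.05 s, during which the arm holds its last target. There are 200 camera calls.

### The job

Slide the green-centred fan blank, scalloped head first and lying flat, in through the mouth of the stamping stand under its bridge, then across to the left so that the head is fully home beneath the red stamp, against the back stop and the end wall, with its handle pointing straight out of the front, and let go. Then use the yellow mallet to drive the sprung stamp all the way down and let it rise again. Leave the fan in its place, stand the mallet back on its striking face on the round blue felt mat, and do not shove or knock over the bottles and the jar.

Things in the scene. Friction and masses are not known exactly. Their poses are not given: they have to be found in the camera images.
- fan: Loose flat fan blank: round scalloped white head with green centre, 90 mm across, 8 mm thick; wooden handle 14 mm wide, 10 mm thick, from the head to 150 mm behind the head's centre. Origin: centre of the head's underside. x points from the handle to the head, z up. 60 to 130 g. Starts flat on the table.
- fan_grip (a point): Point on the fan's handle, 90 mm behind the head's centre (fan frame -90, 0) and 5 mm above the underside: a place to grip it, from above, across the 14 mm width.
- stand: Fixed stamping stand: aluminium bed with blue walls, a grey bridge and a red-capped stamp. Origin: on the table under the stamp's axis; x points from the open front to the back stop, y left, z up. In mm in this frame: bed x -62 to 63, y -100 to 65, top z 12. Wall tops z 24. Faces: back stop x 46, end wall (left) y 48, right wall y -83.
- pocket (a point): Point on the bed's top (12 mm above the table) under the stamp's axis: the fan's origin lies within 3 mm or so of it when home (head against back stop and end wall). Axes as the stand's.
- mouth (a point): Point on the bed's top in the middle of the mouth, 58 mm in front of the pocket point and 31 mm to its right; axes as the stand's. The mouth, 103 mm wide, is open from y -83 to 20 (stand frame, mm); left of it a keeper wall (x -58 to -48, y 20 to 48) closes the front of the pocket.
- bridge (a point): Middle of the underside of the grey bridge that spans the whole width of the stand above the bed: x -20 to 20, underside z 31, top z 45 (stand frame, mm), so 19 mm free above the bed. A steel collar of 17 mm radius round the stamp rises from it to z 51.
- stamp_cap (a point): Centre of the top of the red stamp cap (26 mm across, 10 mm thick), 80 mm above the table when up, straight above the pocket point.
- stamp (a joint): Travel of the sprung stamp in m: 0 up, 0.012 fully down. Its spring takes 3 N to start and 7 N at the bottom, and lifts it again. Fully down, its foot stays 1 mm above a fan head that lies on the bed.
- mallet: Loose mallet standing on its striking face: yellow head 44 by 44 mm, 70 mm tall; level dark wooden handle 16 mm wide, 18 mm high, its middle 35 mm above the face, running to 142 mm behind the head's centre. Origin: centre of the lower face. x points from the handle to the head, z up. 0.2 to 0.34 kg, nearly all in the head.
- mallet_grip (a point): Point in the middle of the mallet's handle, 60 mm behind the head's centre and 35 mm above the lower striking face.
- felt: Fixed round blue felt mat, 130 mm across, 4 mm high, on which the mallet stands. Origin: centre of its underside.
- glue: Bystander: white glue bottle with yellow cap, 38 mm across, 115 mm tall. Origin: centre of its underside.
- beads: Bystander: white bead jar with steel lid, 54 mm across, 62 mm tall. Origin: centre of its underside.
- paint: Bystander: green paint bottle with black cap, 44 mm across, 85 mm tall. Origin: centre of its underside.
There are look-alikes about, which are no part of the job. Of the things shaped like the stand, the aluminium one is meant.

How it is judged (in metres and radians):
On the way, in this order (a step that is already met when the one before it is completed fails the run):
1. the fan lies home on the bed under the stamp, let go (x of fan in the frame of pocket between -0.008 and 0.005 m and y of fan in the frame of pocket between -0.008 and 0.006 m and z of fan in the frame of pocket between -0.004 and 0.004 m and angle between the x axis of fan and the x axis of stand, either way round below 0.15 rad and contact force between fan and the fingers below 0.1 N and value of joint stamp below 0.003 m), for 0.2 s.
2. the mallet holds the stamp fully down, with the fan home (x of fan in the frame of pocket between -0.008 and 0.005 m and y of fan in the frame of pocket between -0.008 and 0.006 m and z of fan in the frame of pocket between -0.004 and 0.004 m and angle between the x axis of fan and the x axis of stand, either way round below 0.15 rad and value of joint stamp above 0.0105 m and contact force between mallet and stand above 1 N).
At the end, for the whole second after the job is handed in: Fan origin -8 to +5 mm (front-back), -8 to +6 mm (right-left) and within 4 mm in height of the pocket point, handle within 0.15 rad of straight out; stamp up; mallet upright (0.1 rad) on its face, head centre within 45 mm of the felt's centre; both at rest (x of fan in the frame of pocket between -0.008 and 0.005 m and y of fan in the frame of pocket between -0.008 and 0.006 m and z of fan in the frame of pocket between -0.004 and 0.004 m and angle between the x axis of fan and the x axis of stand, either way round below 0.15 rad and value of joint stamp below 0.003 m and horizontal distance between mallet and felt below 0.045 m and height (world z) of mallet below 0.008 m and angle between mallet's own z axis and vertical below 0.1 rad and linear speed of each of mallet, fan below 0.02 m/s); the robot touches nothing.
It fails at once if the glue bottle is shoved more than 20 mm or tipped (distance of glue from where it was at the start of the episode above 0.02 m or angle between glue's own z axis and vertical above 0.35 rad).
It fails at once if the bead jar is shoved more than 20 mm or tipped (distance of beads from where it was at the start of the episode above 0.02 m or angle between beads's own z axis and vertical above 0.35 rad).
It fails at once if the paint bottle is shoved more than 20 mm or tipped (distance of paint from where it was at the start of the episode above 0.02 m or angle between paint's own z axis and vertical above 0.35 rad).
It also fails if it takes over 61 s, if anything falls off the work surface, if the arm or the gripper's body presses on something with over 40 N, if the wrist force passes 120 N, or if a joint passes its speed limit or range.

## Working session

There is one attempt and no reset: what is moved stays moved. The work goes in short steps, Python scripts to look and compute and a tool call to move; the robot and the scene stay as the last step left them, time stands still between calls to the robot, and variables do not carry over. Pictures are saved under pics/ and viewed, at most 10 in all, crops included, and the job is handed in when it is done.

Besides the shell and the picture viewer there is one more tool, called by a JSON object that holds its "api" and its "payload", one argument or row to a line. play_rows: Moves the arm, as the interface text tells. Its arguments: {"type":"object","properties":{"series":{"type":"array","items":{"type":"array","items":{"type":"number"}}},"grip_force":{"type":"number"}},"required":["series"]}

```bash
mkdir -p pics
cat > h.py <<'E'
import numpy as np, cv2
from cell import robot, cams, order
from scipy.spatial.transform import Rotation as Rot
def cap(n,f=None):
    c=cams.read_camera(n)
    if f: cv2.imwrite('pics/'+f,c['img'])
    return c
def ray(c,u,v,z):
    f=c['img'].shape[0]/2/np.tan(np.radians(c['vfov'])/2)
    R=np.array(c['R']);t=np.array(c['t'])
    o=-R.T@t; d=R.T@np.array([(u-c['cx'])/f,(v-c['cy'])/f,1])
    return (o+d*(z-o[2])/d[2])
def proj(c,X):
    f=c['img'].shape[0]/2/np.tan(np.radians(c['vfov'])/2)
    p=np.array(c['R'])@np.array(X)+np.array(c['t'])
    return p[:2]/p[2]*f+[c['cx'],c['cy']]
E
python3 - <<'E'
from h import *
for n in('top','scene'):
    c=cap(n,n+'0.png'); print(n,c['vfov'],c['cx'],c['cy'],-np.array(c['R']).T@c['t'],np.array(c['R']).round(2).tolist())
s=robot.sense(); print(s)
print(Rot.from_rotvec(s['ee_rot']).as_matrix().round(3))
E
```

```text
top 56.32750473873527 274.6138770366438 216.259636070361 [ 375.48362042   -8.71609336 1132.38739788] [[-0.02, -1.0, -0.02], [-0.99, 0.02, -0.11], [0.12, 0.02, -0.99]]
scene 43.4365465125098 281.67712284993104 207.81427395172838 [1036.31311655 -679.2544594  1243.56998768] [[0.78, 0.62, 0.02], [0.51, -0.62, -0.6], [-0.36, 0.48, -0.8]]
{'clock': 0.1, 'qpos': array([-1.33899032,  0.4682703 , -0.01158057,  1.60351671,  0.00596019,
        1.0713829 , -0.05629011]), 'joint_velocities': array([ 0.00153454, -0.00156998, -0.00055606, -0.0032317 , -0.00111131,
        0.00019546,  0.0007601 ]), 'joint_torque': array([ 1.01776506e-03, -5.33516979e+01,  2.16003269e-02, -2.51962048e+01,
        1.14677122e-02,  4.33240930e-03,  4.12019730e-06]), 'position': array([176.3752255 , 625.38522363, 403.85169058]), 'ee_rot': array([-4.30435803e-01, -3.11183943e+00,  2.41542746e-03]), 'contact_force': array([ 0.26397983, -0.70268055,  0.46681563]), 'torque': array([ 0.03164644, -0.01485315,  0.02370301]), 'gripper_force': 0.0, 'finger_gap': 1.001840045907133}
[[-0.962  0.271 -0.   ]
 [ 0.271  0.962 -0.002]
 [-0.    -0.002 -1.   ]]
```

View pics/top0.png

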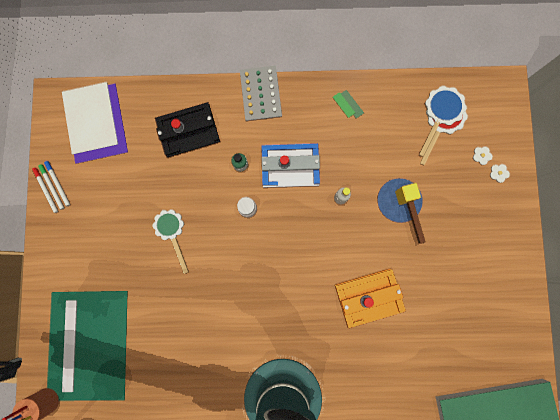

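View pics/scene0.png

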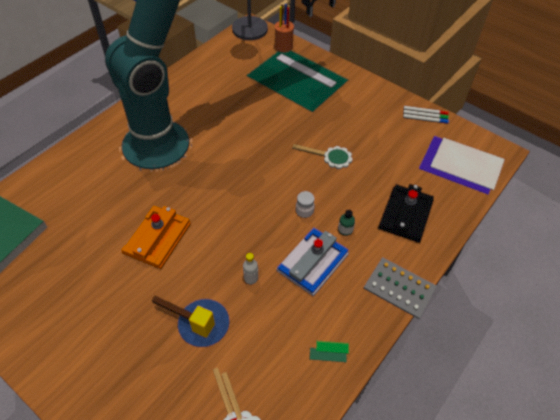

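Top view (world x up, y to the left): fan head at (168,224) with its handle to (186,272), aluminium stand at (290,165) with its cap at (284,161). Mallet head is at (409,193) with its handle to (420,242), felt at (400,200). Glue is at (343,196), beads at (247,206), paint at (239,161). The stand's mouth faces the robot, and the scene view agrees.

```bash
cat > m.py <<'E'
from h import *
def blob(c,box,lo,hi,allpix=False):
    u0,v0,u1,v1=box; im=cv2.cvtColor(c['img'],cv2.COLOR_BGR2HSV)[v0:v1,u0:u1]
    m=cv2.inRange(im,lo,hi); n,l,s,ce=cv2.connectedComponentsWithStats(m)
    if n<2:return None
    k=1+np.argmax(s[1:,4]); p=np.argwhere(l==k)[:,::-1]+[u0,v0]
    return p if allpix else (p.mean(0),len(p))
E
python3 - <<'E'
from m import *
t=cap('top');s=cap('scene')
np.set_printoptions(precision=1,suppress=True)
def show(n,c,box,lo,hi,z):
    b=blob(c,box,lo,hi); print(n,b and (b[0],b[1],ray(c,*b[0],z)))
    return b
G=((50,60,30),(90,255,255)); R=((0,170,100),(6,255,255)); Y=((22,120,120),(33,255,255)); B=((100,90,50),(120,255,255)); W=((0,0,170),(180,60,255))
show('fan t',t,(140,200,200,290),*G,8); show('fan s',s,(315,140,365,175),*G,8)
show('cap t',t,(262,140,322,190),*R,78); show('cap s',s,(280,225,350,290),*R,78)
show('mal t',t,(380,170,440,250),*Y,60);show('mal s',s,(180,295,230,345),*Y,60)
show('felt t',t,(370,170,440,250),*B,4);show('felt s',s,(170,290,240,350),*B,4)
for n,c,box in(('t',t,(255,138,326,192)),('s',s,(270,220,355,300))):
    p=np.vstack([blob(c,box,*B,True)]); im=cv2.cvtColor(c['img'],cv2.COLOR_BGR2HSV)[box[1]:box[3],box[0]:box[2]]
    m=cv2.inRange(im,*B); p=np.argwhere(m)[:,::-1]+[box[0],box[1]]
    r=cv2.minAreaRect(p.astype(np.float32)); print('stand',n,r,[ray(c,*q,20)[:2] for q in cv2.boxPoints(r)])
def crop(c,b,k): 
    return cv2.resize(c['img'][b[1]:b[3],b[0]:b[2]],None,fx=k,fy=k,interpolation=cv2.INTER_CUBIC)
a=crop(t,(140,135,360,285),3.5); cv2.imwrite('pics/c1.png',a)
a=np.hstack([crop(t,(372,170,437,250),6),crop(s,(270,220,355,300),4.8).repeat(1,0)[:480] if 0 else cv2.resize(crop(s,(270,220,355,300),4),(400,480))]); cv2.imwrite('pics/c2.png',a)
E
```

```text
fan t (array([167.6, 224.2]), 369, array([488.7, 323. ,   8. ]))
fan s (array([337.7, 156.3]), 212, array([486.6, 324.7,   8. ]))
cap t (array([284. , 159.8]), 62, array([653.4, -17.1,  78. ]))
cap s (array([318., 243.]), 52, array([654.3, -17.5,  78. ]))
mal t (array([408.6, 192.8]), 321, array([ 557.5, -358.2,   60. ]))
mal s (array([200.4, 316.2]), 324, array([ 552.4, -358. ,   60. ]))
felt t (array([393., 201.]), 900, array([ 543.7, -330.2,    4. ]))
felt s (array([205.4, 324.1]), 1057, array([ 554.2, -350.5,    4. ]))
stand t ((290.1195068359375, 163.89952087402344), (39.54920959472656, 57.05619812011719), 88.60282135009766) [array([715. ,  48.2]), array([ 715.2, -118. ]), array([ 598.2, -117.3]), array([597.6,  46.9])]
stand s ((312.4579162597656, 259.3142395019531), (42.5543098449707, 59.393165588378906), 40.36453628540039) [array([ 597.8, -118.3]), array([589.6,  65.6]), array([713.2,  47.7]), array([ 713.9, -129. ])]
```

View pics/c1.png

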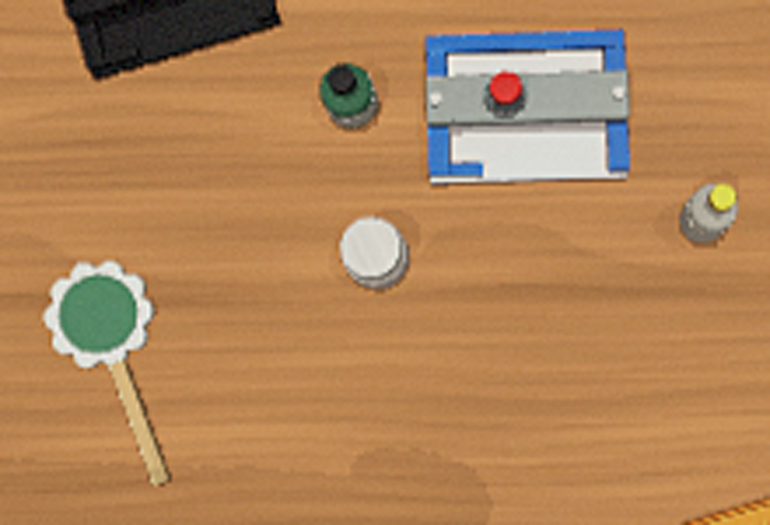

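View pics/c2.png

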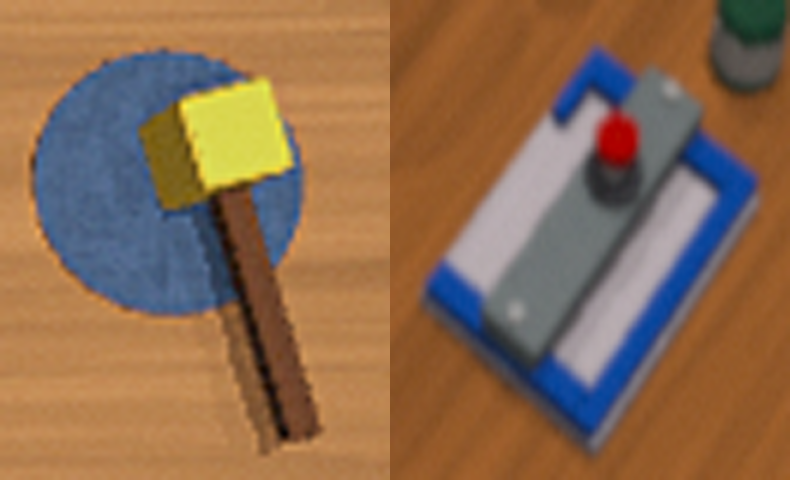

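The crops show the fan handle end at top px (185.7,272.7), the stand square to the camera with the keeper at front left, and the mallet handle running from head to lower right. Next I work out the axes and the bottles.

Run:
```python
from m import *
np.set_printoptions(precision=2,suppress=True)
t=cap('top');s=cap('scene')
# fan handle: light wood, brighter than table
def axis(c,box,lo,hi,z):
    p=blob(c,box,lo,hi,True); w=np.array([ray(c,*q,z)[:2] for q in p]); m=w.mean(0)
    d=np.linalg.svd(w-m)[2][0]; d*=np.sign(d[0]); e=(w-m)@d
    print(len(p),'mid',m,'dir',d,np.degrees(np.arctan2(d[1],d[0])),'ends',m+d*e.min(),m+d*e.max())
for q in((180,258),(165,232)): print(cv2.cvtColor(t['img'],cv2.COLOR_BGR2HSV)[q[1],q[0]-4:q[0]+5].tolist())
axis(t,(168,240,195,280),(18,60,150),(32,150,255),10)
axis(s,(285,140,326,165),(18,60,110),(34,170,255),10)
axis(t,(395,200,430,248),(0,60,20),(14,255,90),48)
for c,b,n in((t,(396,180,424,204),'t'),(s,(185,300,215,330),'s')):
    p=blob(c,b,(24,150,180),(33,255,255),True); r=cv2.minAreaRect(p.astype(np.float32)); print('maltop',n,len(p),r,ray(c,*r[0],74),[ray(c,*q,74)[:2] for q in cv2.boxPoints(r)])
im=cv2.cvtColor(t['img'],cv2.COLOR_BGR2HSV)
m=cv2.inRange(im[170:230,370:430],(100,60,40),(125,255,255)); p=np.argwhere(m)[:,::-1]+[370,170]
cc=cv2.minEnclosingCircle(p.astype(np.float32)); print('felt',cc,ray(t,*cc[0],4))
for n,q,z in(('glue',(140+723/3.5,135+197/3.5),115),('beads',(140+371/3.5,135+247/3.5),62),('paint',(140+341/3.5,135+79/3.5),85)): print(n,ray(t,*q,z))
```

```text
[[14, 146, 190], [14, 149, 193], [19, 107, 208], [19, 102, 212], [19, 102, 212], [20, 106, 209], [19, 113, 189], [17, 128, 102], [15, 150, 182]]
[[71, 111, 133], [69, 100, 132], [70, 99, 139], [69, 99, 139], [69, 99, 136], [70, 93, 137], [70, 94, 139], [70, 99, 139], [70, 88, 136]]
156 mid [396.51 287.36] dir [0.93 0.36] 21.104427764208673 ends [349.53 269.23] [444.83 306.01]
3 mid [366.35 274.92] dir [ 0.61 -0.79] -52.416597934447616 ends [363.69 278.38] [369.02 271.46]
34 mid [ 477.6  -369.26] dir [0.98 0.21] 12.363394598043762 ends [ 454.9  -374.24] [ 503.01 -363.7 ]
maltop t 230 ((410.84619140625, 191.76919555664062), (15.260807991027832, 15.085395812988281), 74.74488067626953) [ 557.77 -359.87   74.  ] [array([ 573.12, -335.62]), array([ 583.25, -375.58]), array([ 542.48, -384.01]), array([ 532.41, -344.24])]
maltop s 222 ((200.4117431640625, 315.64703369140625), (14.74887752532959, 16.120866775512695), 30.963754653930664) [ 557.15 -360.68   74.  ] [array([ 543.42, -382.2 ]), array([ 533.49, -343.66]), array([ 570.99, -338.97]), array([ 580.2 , -377.25])]
felt ((399.77239990234375, 199.73948669433594), 22.282373428344727) [ 547.15 -349.99    4.  ]
glue [ 555.49 -179.13  115.  ]
beads [530.7   90.08  62.  ]
paint [660.72 110.32  85.  ]
```

Measured: fan head (487.7, 323.9), handle end 150 mm away ✓, angle 21.3°. Stand cap (654, -17.3), bed edges match, yaw ≈0. Mallet (557.5, -360), yaw ≈13°. Felt (547, -350). Moving above the fan grip point.

{"api": "play_rows", "payload": {
  "series": [
    [-10.3,-8.66,4.8,-7.4,0.5],
    [-10.3,-8.66,4.8,-7.4,0.5],
    [-10.3,-8.66,4.8,-7.4,0.5],
    [-10.3,-8.66,4.8,-7.4,0.5],
    [-10.3,-8.66,4.8,-7.4,0.5],
    [-10.3,-8.66,4.8,-7.4,0.5],
    [-10.3,-8.66,4.8,-7.4,0.5],
    [-10.3,-8.66,4.8,-7.4,0.5],
    [-10.3,-8.66,4.8,-7.4,0.5],
    [-10.3,-8.66,4.8,-7.4,0.5],
    [-10.3,-8.66,4.8,-7.4,0.5],
    [-10.3,-8.66,4.8,-7.4,0.5],
    [-10.3,-8.66,4.8,-7.4,0.5],
    [-10.3,-8.66,4.8,-7.4,0.5]
  ],
  "grip_force": 60
}}

```text
clock: 1.7
position: [402.7, 292.8, 261.1]
ee_rot: [-0.582, 3.086, 0.001]
contact_force: [-0.3, 0.6, -0.0]
finger_gap: 0.505
gripper_force: 0.0
```

{"api": "play_rows", "payload": {
  "series": [
    [-0.02,-0.04,1.2,0,0.5],
    [-0.02,-0.04,2.2,0,0.5],
    [-0.02,-0.04,2.6,0,0.5],
    [-0.02,-0.04,2.83,0,0.5],
    [-0.02,-0.04,2.83,0,0.5],
    [-0.02,-0.04,2.83,0,0],
    [-0.02,-0.04,2.83,0,0],
    [-0.02,-0.04,2.83,0,0],
    [-0.02,-0.04,2.83,0,0],
    [-0.02,-0.04,2.83,0,0],
    [-0.02,-0.04,2.83,0,0],
    [-0.02,-0.04,2.83,0,0]
  ],
  "grip_force": 60
}}

```text
clock: 2.9
position: [404.8, 291.2, 177.1]
ee_rot: [-0.579, 3.086, 0.002]
contact_force: [-1.0, 0.2, 6.1]
finger_gap: 0.135
gripper_force: 59.1
```

{"api": "play_rows", "payload": {
  "series": [
    [0,0,-1.0,0,0],
    [0,0,-2.2,0,0],
    [0,0,-3.3,0,0],
    [0.5,-1.2,-3.3,1,0],
    [0.8,-2.6,-3.3,2,0],
    [1.1,-4.0,-3.3,3,0],
    [1.5,-5.5,-3.3,4,0],
    [1.9,-7.0,-3.3,4.26,0],
    [2.3,-8.5,-3.3,4.26,0],
    [2.6,-9.8,-3.3,4.26,0],
    [2.8,-10.6,-3.3,4.26,0],
    [2.87,-11.0,-3.3,4.26,0],
    [2.87,-11.0,-3.3,4.26,0],
    [2.87,-11.0,-3.3,4.26,0],
    [2.87,-11.0,-3.3,4.26,0],
    [2.87,-11.0,-3.3,4.26,0]
  ]
}}

```text
clock: 4.5
position: [443.6, -46.6, 274.8]
ee_rot: [0.003, -3.141, -0.001]
contact_force: [0.6, 0.1, -1.6]
finger_gap: 0.135
gripper_force: 58.8
```

Run:
```python
from m import *
np.set_printoptions(precision=2,suppress=True)
t=cap('top');s=cap('scene'); print(robot.sense()['position'],Rot.from_rotvec(robot.sense()['ee_rot']).as_matrix())
G=((60,60,60),(85,200,200))
for c,b in((t,(240,150,360,290)),(s,(150,150,320,330))):
    r=blob(c,b,*G); print(r,[ray(c,*r[0],z) for z in(107,)])
a=np.hstack([cv2.resize(c['img'][y:y+110,x:x+110],(400,400)) for c,x,y in((t,230,170),(s,200,160))]);cv2.imwrite('pics/d.png',a)
```

```text
[443.64 -47.05 274.76] [[-1. -0. -0.]
 [-0.  1.  0.]
 [ 0.  0. -1.]]
(array([303.85, 242.77]), 3341) [array([423.18, -64.31, 107.  ])]
(array([274.92, 219.72]), 344) [array([532.11, -47.17, 107.  ])]
```

View pics/d.png

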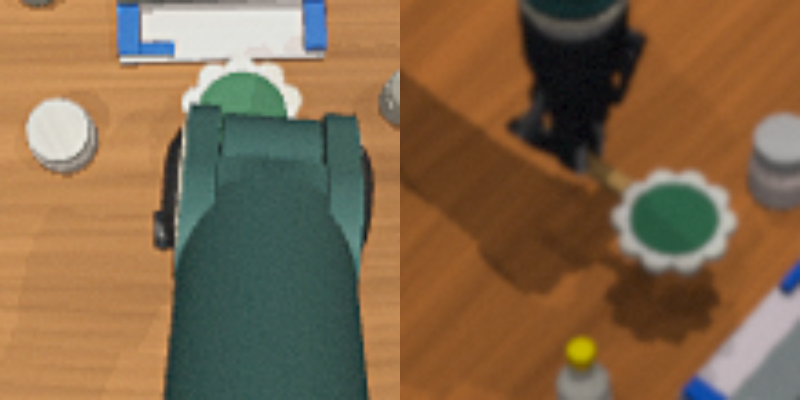

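Fan is held level with its head at (532, -47), clear in front of the mouth. Descend and insert, stopping short of the back stop.

{"api": "play_rows", "payload": {
  "series": [
    [0,-0.06,1.2,0,0],
    [0,-0.06,2.2,0,0],
    [0,-0.06,2.6,0,0],
    [0,-0.06,2.75,0,0],
    [0,-0.06,2.75,0,0],
    [0,-0.06,2.75,0,0],
    [-0.5,-0.06,2.75,0,0],
    [-1.0,-0.06,2.75,0,0],
    [-1.5,-0.06,2.75,0,0],
    [-2.0,-0.06,2.75,0,0],
    [-2.5,-0.06,2.75,0,0],
    [-3.0,-0.06,2.75,0,0],
    [-3.4,-0.06,2.75,0,0],
    [-3.7,-0.06,2.75,0,0],
    [-3.7,-0.06,2.75,0,0],
    [-3.7,-0.06,2.75,0,0]
  ]
}}

```text
clock: 6.2
position: [554.2, -49.8, 192.3]
ee_rot: [-0.001, -3.141, -0.0]
contact_force: [-0.8, -0.4, -0.8]
finger_gap: 0.139
gripper_force: 58.8
```

Run:
```python
from m import *
np.set_printoptions(precision=2,suppress=True)
s=cap('scene'); r=robot.sense(); print(r['position'],r['contact_force'])
cv2.imwrite('pics/e.png',cv2.resize(s['img'][210:300,250:370],(800,600),interpolation=cv2.INTER_CUBIC))
```

```text
[554.02 -49.92 192.23] [ 0.31 -0.62 -2.08]
```

View pics/e.png

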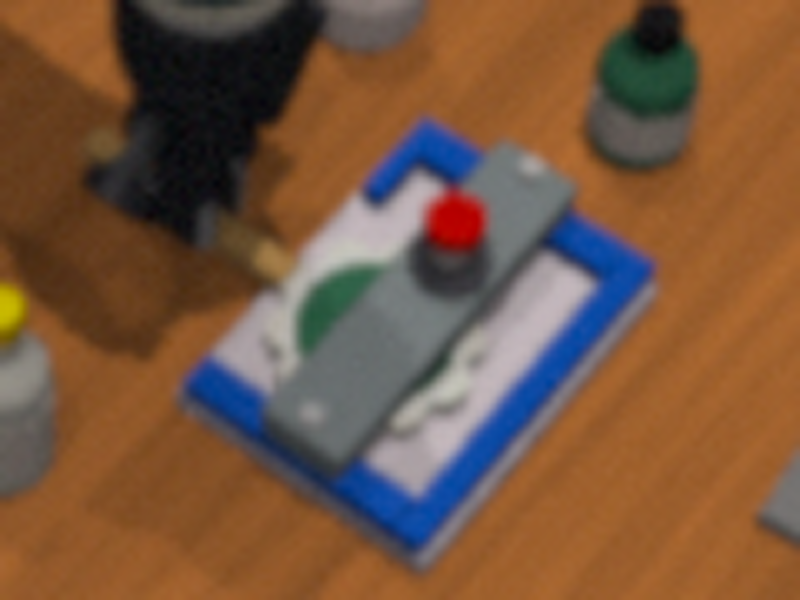

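The fan is under the bridge, between keeper and right wall, about 10 mm short of the back stop. No contact yet.

{"api": "play_rows", "payload": {
  "series": [
    [-0.1,0,0.05,0,0],
    [-0.2,0,0.05,0,0],
    [-0.28,0,0.05,0,0],
    [-0.34,0,0.05,0,0],
    [-0.38,0,0.05,0,0],
    [-0.38,0,0.05,0,0]
  ]
}}

```text
clock: 6.85
position: [566.2, -49.9, 190.8]
ee_rot: [0.001, 3.141, 0.0]
contact_force: [0.7, 0.4, -1.6]
finger_gap: 0.137
gripper_force: 58.8
```

{"api": "play_rows", "payload": {
  "series": [
    [-0.03,0,0.0,0,0],
    [-0.06,0,0.0,0,0],
    [-0.06,0,0,0,0]
  ]
}}

```text
clock: 7.15
position: [567.2, -49.9, 190.4]
ee_rot: [-0.001, -3.139, -0.0]
contact_force: [-2.5, -0.3, -0.3]
finger_gap: 0.137
gripper_force: 58.8
```

{"api": "play_rows", "payload": {
  "series": [
    [0.01,0,0.03,0,0],
    [0.01,0.2,0.03,0,0],
    [0.01,0.4,0.03,0,0],
    [0.01,0.6,0.03,0,0],
    [0.01,0.8,0.03,0,0],
    [0.01,0.95,0.03,0,0],
    [0.01,1.05,0.03,0,0],
    [0.01,1.1,0.03,0,0],
    [0.01,1.1,0.03,0,0]
  ]
}}

```text
clock: 8.05
position: [566.9, -16.7, 189.6]
ee_rot: [-0.002, -3.139, 0.0]
contact_force: [-3.8, -2.7, -1.1]
finger_gap: 0.142
gripper_force: 59.1
```

{"api": "play_rows", "payload": {
  "series": [
    [0.03,0.03,0.01,0,0],
    [0.03,0.06,0.03,0,0],
    [0.03,0.06,0.05,0,0]
  ]
}}

```text
clock: 8.35
position: [566.6, -15.2, 189.0]
ee_rot: [-0.002, -3.141, 0.0]
contact_force: [-6.7, -2.7, 9.1]
finger_gap: 0.141
gripper_force: 60.2
```

Run:
```python
from m import *
np.set_printoptions(precision=2,suppress=True)
s=cap('scene'); r=robot.sense(); print(r['position'],r['contact_force'])
cv2.imwrite('pics/f.png',cv2.resize(s['img'][210:300,250:370],(800,600),interpolation=cv2.INTER_CUBIC))
```

```text
[566.55 -15.18 189.05] [-5.87 -2.53  5.93]
```

View pics/f.png

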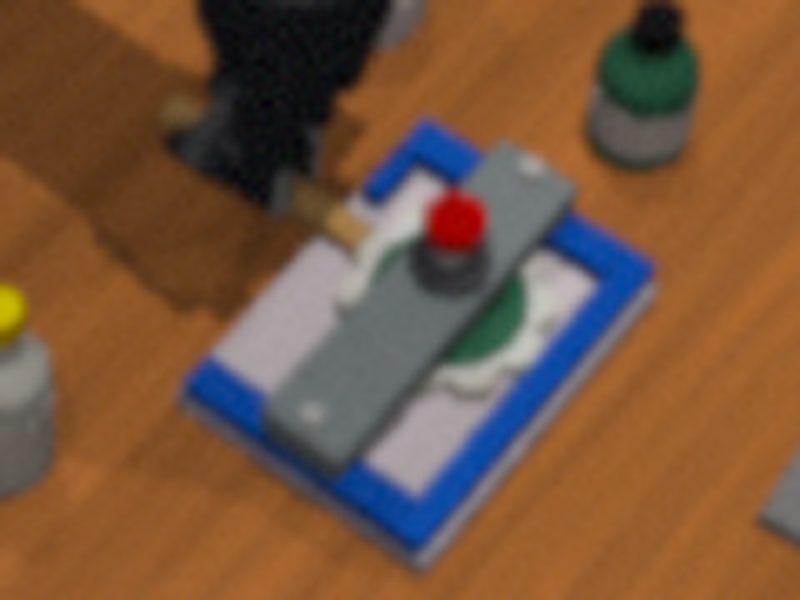

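The fan head sits under the stamp with the handle straight out of the front and light contact with the stop and bed. Easing off a hair and releasing.

{"api": "play_rows", "payload": {
  "series": [
    [0.02,0,0,0,0],
    [0.02,0,0,0,0.3],
    [0.02,0,0,0,0.45],
    [0.02,0,0,0,0.45],
    [0.02,0,0,0,0.45],
    [0.02,0,-0.5,0,0.45],
    [0.02,0,-1.5,0,0.45],
    [0.02,0,-3,0,0.45],
    [0.02,0,-4.5,0,0.45],
    [1.0,0,-4.5,0,0.45],
    [2.5,0,-4.5,0,0.45],
    [4.0,-1,-4.5,0,0.45],
    [4.0,-2.5,-4.5,0,0.45],
    [4.0,-4,-4.5,0,0.45],
    [4.0,-4,-4.5,0,0.45]
  ]
}}

```text
clock: 9.9
position: [445.8, -140.6, 325.1]
ee_rot: [0.016, 3.138, -0.005]
contact_force: [-0.9, 0.8, -0.3]
finger_gap: 0.449
gripper_force: 0.0
```

Run:
```python
from m import *
np.set_printoptions(precision=2,suppress=True)
t=cap('top'); r=robot.sense(); print(r['position'],r['contact_force'],Rot.from_rotvec(r['ee_rot']).as_matrix()[:,0])
s=cap('scene')
a=[cv2.resize(c['img'][y:y+70,x:x+70],(400,560),interpolation=cv2.INTER_CUBIC) for c,x,y in((t,255,140),(s,275,220))]
cv2.imwrite('pics/g.png',np.hstack(a))
p=blob(t,(265,180,300,210),(17,50,150),(32,120,255),True)
if p is not None:
    w=np.array([ray(t,*q,22)[:2] for q in p]);m=w.mean(0);d=np.linalg.svd(w-m)[2][0];print(len(p),m,d,w.min(0),w.max(0))
```

```text
[ 446.23 -137.79  324.7 ] [ 0.08 -0.42 -0.78] [-1.    0.01 -0.  ]
148 [565.99 -15.55] [-1.    0.02] [524.31 -22.18] [608.77  -9.1 ]
```

View pics/g.png

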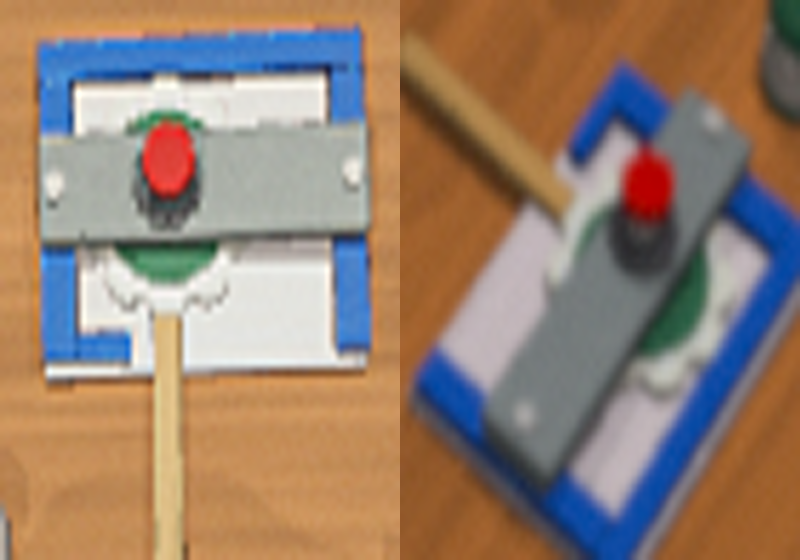

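The fan rests home with its head against the back stop, handle straight (y −15.5, under the cap). Now to the mallet.

{"api": "play_rows", "payload": {
  "series": [
    [-0.3,-1.2,0,0,0.5],
    [-0.7,-2.7,0,-1,0.5],
    [-1.1,-4.2,0,-2,0.5],
    [-1.5,-5.7,0.5,-2.8,0.5],
    [-1.9,-7.0,1.5,-2.8,0.5],
    [-2.09,-7.88,2.5,-2.8,0.5],
    [-2.09,-7.88,2.5,-2.8,0.5],
    [-2.09,-7.88,2.5,-2.8,0.5],
    [-2.09,-7.88,2.5,-2.8,0.5],
    [-2.09,-7.88,2.5,-2.8,0.5]
  ]
}}

```text
clock: 11.0
position: [510.2, -369.8, 250.2]
ee_rot: [-0.385, 3.115, -0.001]
contact_force: [0.4, 1.4, 1.4]
finger_gap: 0.498
gripper_force: 0.0
```

{"api": "play_rows", "payload": {
  "series": [
    [0.06,-0.07,0.6,0,0.5],
    [0.06,-0.07,1.2,0,0.5],
    [0.06,-0.07,1.7,0,0.5],
    [0.06,-0.07,1.86,0,0.5],
    [0.06,-0.07,1.86,0,0.5],
    [0.06,-0.07,1.86,0,0],
    [0.06,-0.07,1.86,0,0],
    [0.06,-0.07,1.86,0,0],
    [0.06,-0.07,1.86,0,0],
    [0.06,-0.07,1.86,0,0],
    [0.06,-0.07,1.86,0,0],
    [0.06,-0.07,1.86,0,0]
  ],
  "grip_force": 120
}}

```text
clock: 12.2
position: [508.2, -374.1, 193.7]
ee_rot: [-0.381, 3.117, -0.001]
contact_force: [-1.2, 0.4, 6.2]
finger_gap: 0.163
gripper_force: 116.9
```

{"api": "play_rows", "payload": {
  "series": [
    [0,0,-0.8,0,0],
    [0,0,-2.0,0,0],
    [0,0,-3.4,0,0],
    [0,0,-4.9,0,0],
    [-0.5,1.0,-4.9,0,0],
    [-1.3,2.4,-4.9,0,0],
    [-2.1,3.8,-4.9,0,0],
    [-2.9,5.2,-4.9,0,0],
    [-3.7,6.6,-4.9,0,0],
    [-4.5,8.0,-4.9,0,0],
    [-5.3,9.3,-4.9,0,0],
    [-5.7,10.0,-4.9,0,0],
    [-5.88,10.3,-4.4,0,0],
    [-5.88,10.3,-3.7,0,0],
    [-5.88,10.3,-3.1,0,0],
    [-5.88,10.3,-3.1,0,0],
    [-5.88,10.3,-3.1,0,0],
    [-5.88,10.3,-3.1,0,0]
  ]
}}

```text
clock: 14.0
position: [604.8, -32.4, 286.2]
ee_rot: [-0.379, 3.117, -0.001]
contact_force: [1.6, -0.4, -3.3]
finger_gap: 0.164
gripper_force: 117.3
```

Run:
```python
from m import *
np.set_printoptions(precision=2,suppress=True)
s=cap('scene'); r=robot.sense(); print(r['position'],r['contact_force'],r['finger_gap'])
cv2.imwrite('pics/i.png',cv2.resize(s['img'][190:300,240:387],(800,600),interpolation=cv2.INTER_CUBIC))
p=blob(s,(270,190,350,290),(24,150,180),(33,255,255),True); q=cv2.minAreaRect(p.astype(np.float32)); print(q,ray(s,*q[0],r['position'][2]-193.7+74))
```

```text
[604.86 -32.22 286.46] [ 0.96 -0.74 -2.15] 0.16769969723903472
((320.29998779296875, 224.4000244140625), (15.205260276794434, 12.969194412231445), 26.56505012512207) [655.21 -19.81 166.76]
```

View pics/i.png

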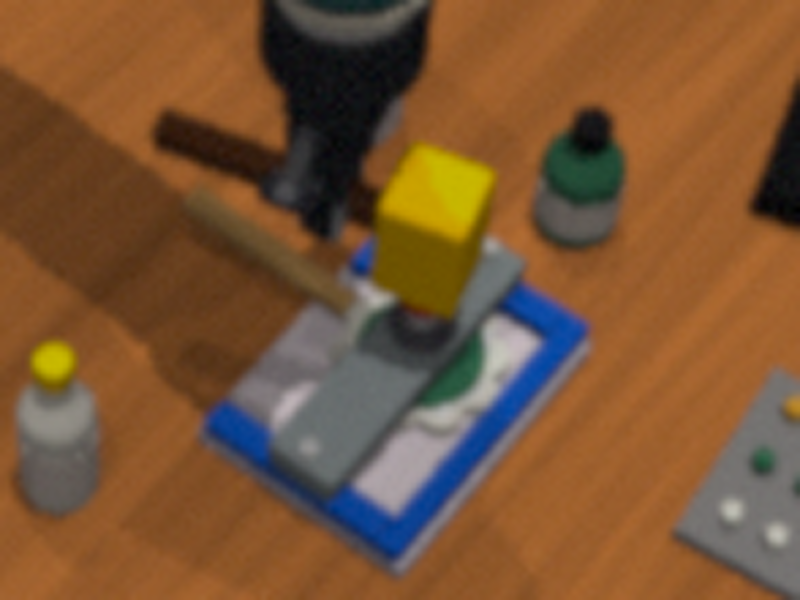

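Mallet head is level, right over the cap, about 17 mm above it. Pressing down.

{"api": "play_rows", "payload": {
  "series": [
    [0,0,0.2,0,0],
    [0,0,0.4,0,0],
    [0,0,0.55,0,0],
    [0,0,0.7,0,0],
    [0,0,0.82,0,0],
    [0,0,0.92,0,0],
    [0,0,0.98,0,0],
    [0,0,0.98,0,0]
  ]
}}

```text
clock: 14.85
position: [604.3, -31.7, 257.5]
ee_rot: [0.381, -3.118, -0.001]
contact_force: [-7.2, -0.2, 11.4]
finger_gap: 0.162
gripper_force: 119.7
```

{"api": "play_rows", "payload": {
  "series": [
    [0,0,0.05,0,0],
    [0,0,0.08,0,0],
    [0,0,0.08,0,0],
    [0,0,0.08,0,0]
  ]
}}

```text
clock: 15.25
position: [604.1, -31.9, 256.9]
ee_rot: [0.381, -3.118, -0.001]
contact_force: [-13.4, -0.2, 25.0]
finger_gap: 0.162
gripper_force: 121.6
```

The stamp bottomed: stiff contact at 25 N. Raising and carrying the mallet back over the felt.

{"api": "play_rows", "payload": {
  "series": [
    [0,0,-0.2,0,0],
    [0,0,-0.5,0,0],
    [0,0,-1.2,0,0],
    [0,0,-2.2,0,0],
    [0,0,-2.86,0,0],
    [0.5,-1.0,-2.86,0,0],
    [1.3,-2.4,-2.86,0,0],
    [2.1,-3.8,-2.86,0,0],
    [2.9,-5.2,-2.86,0,0],
    [3.7,-6.6,-2.86,0,0],
    [4.5,-8.0,-2.86,0,0],
    [5.3,-9.3,-2.86,0,0],
    [5.7,-10.0,-2.86,0,0],
    [5.88,-10.3,-1.5,0,0],
    [5.88,-10.3,0,0,0],
    [5.88,-10.3,1.0,0,0],
    [5.88,-10.3,1.7,0,0],
    [5.88,-10.3,1.7,0,0],
    [5.88,-10.3,1.7,0,0]
  ]
}}

```text
clock: 17.15
position: [508.1, -374.1, 202.7]
ee_rot: [0.382, -3.118, 0.0]
contact_force: [0.1, 0.5, -2.5]
finger_gap: 0.167
gripper_force: 117.3
```

Run:
```python
from m import *
np.set_printoptions(precision=2,suppress=True)
s=cap('scene'); r=robot.sense(); print(r['position'],r['contact_force'],r['finger_gap'])
cv2.imwrite('pics/j.png',cv2.resize(s['img'][210:360,150:350],(800,600),interpolation=cv2.INTER_CUBIC))
```

```text
[ 508.45 -374.34  203.78] [-0.09 -0.63 -2.45] 0.1649316450480967
```

View pics/j.png

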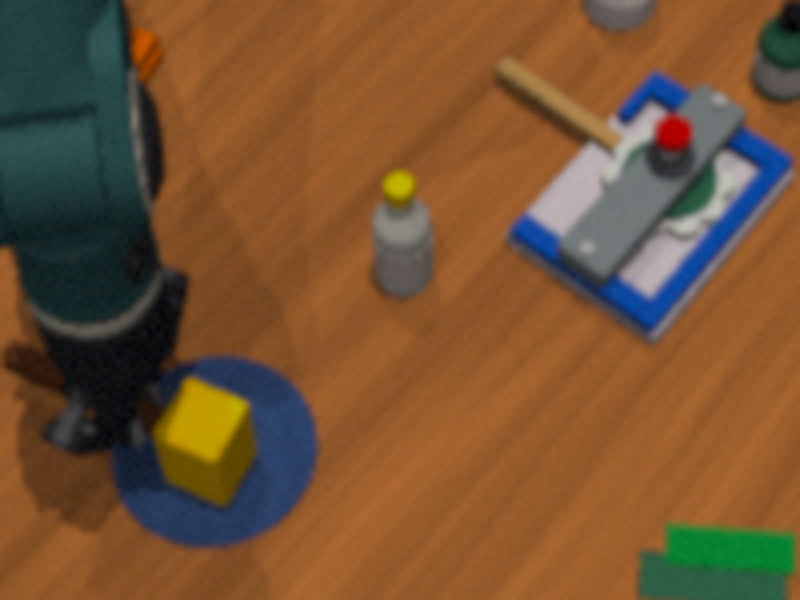

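The stamp is up, the fan unmoved, and the mallet upright over the felt. Lowering it.

{"api": "play_rows", "payload": {
  "series": [
    [0,0,0.1,0,0],
    [0,0,0.2,0,0],
    [0,0,0.28,0,0],
    [0,0,0.33,0,0],
    [0,0,0.33,0,0]
  ]
}}

```text
clock: 17.7
position: [508.0, -374.0, 193.8]
ee_rot: [-0.381, 3.118, 0.0]
contact_force: [-2.0, 1.0, 3.9]
finger_gap: 0.163
gripper_force: 118.4
```

{"api": "play_rows", "payload": {
  "series": [
    [0,0,0,0,0.2],
    [0,0,0,0,0.3],
    [0,0,0,0,0.45],
    [0,0,0,0,0.5],
    [0,0,0,0,0.5],
    [0,0,0,0,0.5],
    [0,0,-0.5,0,0.5],
    [0,0,-1.5,0,0.5],
    [0,0,-3,0,0.5],
    [0,0,-4.5,0,0.5],
    [1.5,0,-4.5,0,0.5],
    [3,0,-4.5,0,0.5],
    [3,0,-4.5,0,0.5],
    [3,0,-4.5,0,0.5],
    [3,0,-4.5,0,0.5],
    [3,0,-4.5,0,0.5]
  ]
}}

```text
clock: 19.3
position: [421.8, -395.0, 328.0]
ee_rot: [-0.385, 3.117, 0.0]
contact_force: [0.3, -0.8, -1.1]
finger_gap: 0.502
gripper_force: 0.0
```

Run:
```python
from m import *
np.set_printoptions(precision=2,suppress=True)
t=cap('top');s=cap('scene'); r=robot.sense(); print(r['position'],r['contact_force'],r['finger_gap'])
for c,b in((t,(380,170,440,215)),(s,(180,295,230,345))):
    p=blob(c,b,(24,150,180),(33,255,255),True); q=cv2.minAreaRect(p.astype(np.float32)); print(q,ray(c,*q[0],74))
p=blob(t,(265,180,300,240),(17,50,150),(32,120,255),True); w=np.array([ray(t,*q,22)[:2] for q in p]);m=w.mean(0);print(m,np.linalg.svd(w-m)[2][0],w.min(0),w.max(0))
print(blob(s,(280,225,350,290),(0,170,100),(6,255,255)))
```

```text
[ 421.53 -395.05  327.74] [-0.3   0.57  0.49] 0.5006280193810361
((411.201904296875, 191.83944702148438), (15.325221061706543, 15.229437828063965), 73.3007583618164) [ 557.56 -360.82   74.  ]
((200.00006103515625, 316.0000305175781), (16.099689483642578, 16.099689483642578), 26.56505012512207) [ 557.02 -361.96   74.  ]
[557.17 -15.41] [-1.    0.02] [507.06 -22.18] [608.77  -8.76]
(array([317.85, 243.02]), 55)
```

```bash
python3 -c "
from cell import order
print(order.hand_in())"
```

```text
the job is handed in; nothing more can be done
None
```

I handed the job in at about 19 s of the 61 s limit, and no verdict came back. By my measurements the fan is home under the stamp; the stamp was driven to its stop (25 N) and rose again. The mallet stands upright on the felt about 15 mm from its centre, and the arm stayed clear of the bottles and jar.

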